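# Offer a carved boss up to its recess

## Task

Take the small rectangular carved boss by its square holding stick, slide it out through the open end of the jig whose lips overhang it, and lift it over the row of standing palm gouges to the round relief panel. Finish still holding it upright, centred and square over the rectangular recess (either way round) with its underside hovering about a centimetre above the recess's mouth, so that the fit can be judged: do not set it down, let it go or let it touch the panel, do not touch the panel or the gouge rack with the robot or the boss, and leave the other things on the bench where they are.

Things in the scene. Friction and masses are not known exactly. Their poses are not given: they have to be found in the camera images.
- boss: Carved boss, loose, light wood, 50 to 115 g: plate 60 (x) x 40 (y) x 14 mm with an upright square stick 18 x 18 mm (sides along x, y) in its middle, top 102 mm above the plate's underside. Origin: centre of the underside; z up. Starts flat inside the jig, its x along the jig's within 0.03 rad, the stick rising through the slot; grasp the stick 60 to 95 mm above the underside
- jig: Carving jig, fixed, left or right of the gouge rack: plywood board 240 (x) x 104 (y) x 6 mm carrying a dark straight channel along x, 46 mm wide inside, from x = -30 mm (open end, towards the robot) to a stop at +106 mm; bare board from -30 to -120 mm. Origin: centre of the board's underside, on the bench
- jig_mouth (a point): Middle of the channel's open end, on the board's top (6 mm above the bench); axes as the jig's. Lips overhang the channel, underside 26 and top 35 mm above the bench, with a slot 26 mm wide between them for the stick (the boss has 6 mm of play in height): it leaves only by sliding along the jig's -x, clear of the lips once its origin is over 30 mm beyond this point
- panel: Round relief-carved panel, light wood, fixed, across the gouge rack from the jig, any yaw: 270 mm across, rim 11 mm wide and 30 mm high, carving inside lower than 22 mm. Two flat blocks, tops 22 mm above the bench: one with the rectangular recess at y = -55 mm, one with a round recess 47 mm across at y = +55 mm (not wanted). Origin: centre of the underside, on the bench
- recess (a point): Centre of the mouth of the rectangular recess (64 mm along x, 44 mm along y, 10 mm deep), level with its block's top; axes as the panel's
- rack: Gouge rack, fixed to the bench between jig and panel: a dark wooden block 340 (x) x 44 (y) x 40 mm in which six palm gouges stand in a row along x, handles up; the whole reaches 118 mm above the bench and is 44 mm wide. Origin: centre of the block's underside
- stone: Bystander: grey honing stone 110 x 35 x 22 mm lying beside the jig; origin centre of underside
- brush: Bystander: flat brush 150 mm long lying along its x on the other side of the jig; origin under its middle
- glue: Bystander: white glue bottle 56 mm across, 150 mm high, near the robot's base, right; origin centre of underside
- cup: Bystander: white cup 76 mm across, 95 mm high, at the left of the bench; origin centre of underside
- offcut: Bystander: wooden offcut 90 x 50 x 30 mm near the robot's base, left; origin centre of underside
- strop: Bystander: strop board 200 x 50 x 18 mm lying at the right of the bench; origin centre of underside

How it is judged:
On the way, in this order (a step that is already met when the one before it is completed fails the run):
1. the boss has been slid out through the open end of the jig (x of boss in the frame of jig below -0.058 m), for 0.05 s.
2. the boss passes above the row of gouges (y of boss in the frame of rack between -0.05 and 0.05 m and x of boss in the frame of rack between -0.2 and 0.2 m and height (world z) of boss above 0.118 m), for 0.05 s.
At the end, for the whole second after the job is handed in: Boss held in the fingers (over 1 N), still (under 20 mm/s), upright within 0.1 rad, centred within 7 mm over the rectangular recess, its x within 0.1 rad of the recess's x either way round, its underside 3 to 20 mm above the recess's mouth, not touching the panel (horizontal distance between boss and recess below 0.007 m and z of boss in the frame of recess between 0.003 and 0.02 m and angle between the x axis of boss and the x axis of panel, either way round below 0.1 rad and angle between boss's own z axis and vertical below 0.1 rad and contact force between the fingers and boss above 1 N and contact force between boss and panel below 0.1 N and linear speed of boss below 0.02 m/s); the arm keeps its last pose, push and grip.
It fails at once if the boss touches the panel (contact force between boss and panel above 0.5 N).
It fails at once if the robot touches the panel (contact force between any of the fingers, the arm and panel above 1 N).
It fails at once if the gouge rack is touched by the robot or the boss (contact force between any of boss, the fingers, the arm and rack above 1 N).
It fails at once if one of the other things on the bench is moved more than 30 mm (distance of any of stone, brush, glue, cup, offcut, strop from where it was at the start of the episode above 0.03 m).
It also fails if it takes over 51 s, if anything falls off the work surface, if the arm or the gripper's body presses on something with over 40 N, if the wrist force passes 120 N, or if a joint passes its speed limit or range.

## Robot

A 6-joint arm with a two-finger parallel gripper is mounted at the origin on the work surface. World frame = base frame: x ahead of the robot, y to its left, z up, the work surface at z = 0. Lengths are in m, angles in rad, forces in N, time in s.
With the tool pointing down it reaches from about 0.35 to 0.775 m from the base axis. Payload 7.3 kg.
Tool frame: the origin (TCP) lies at the centre of the arm's flange, where the gripper is bolted on; the fingertips stand 178 mm ahead of it and the grasp point (between the pads) lies 159 mm ahead of it; z points along the fingers, y is the direction in which the jaws open and shut (so a half turn about z gives the same grasp; the last joint's range is limited). The gripper opens to 92 mm and grips with 3 to 60 N. Pads are 19 mm wide; open, the fingers measure 130 mm over their backs; the gripper's body (75 mm by 190 mm) begins 47 mm behind the grasp point.
Start: joints at [1.02, 0.342, 1.524, -0, 1.275, -0.146], TCP at [0.207, 0.483, 0.405] pointing down, gripper open.
Joint ranges: [-2.53, 2.53], [-0.77, 2.02], [0.04, 2.7], [-1, 4.14], [0.28, 2.66], [-3.11, 3.11]. Speed limits (rad/s): [2.57, 2.57, 3.14, 3.14, 3.14, 3.14].

## Interface

Orientations are given as [roll, pitch, yaw] about the fixed x, y, z axes, in that order (R = Rz(yaw) Ry(pitch) Rx(roll)).
In Python, from cell import robot gives the robot as it stands. The module is installed in compiled form; this text tells all that it offers.
- The arm moves only by the shell command python3 -m handwheel 'ROWS' [FORCE]. ROWS is a JSON object of lists of equal length, an entry for each row: "offset": the shift along the tool's x, y, z in cm, a list of three; "turn": the turn, a rotation vector about the tool's x, y, z in degrees, a list of three; "jaw": the gripper command: -1 is shut, 1 is fully open, values between are in proportion. A call has exactly 8 rows; each row is the pose to reach, as a shift and turn from the pose commanded when the call began, along the tool's axes at that moment; what a row does not reach only later rows make up. A row lasts 1/12 s, in which the tool goes at most 41.7 mm and 7.16 degrees, less where a joint would pass 70% of its speed; a pose out of reach is approached as far as the arm can. A call with a gripper value outside its range is refused whole. The fingers move at their own pace and stop on an object; FORCE is the grip in N (left out, the last holds). Time passes only in rows, so rows that repeat a pose let the fingers close, or fill a call up. It gives the time, the measured TCP pose, the force and the opening at its end, in the units of the state.
- robot.observe(): the state, without advancing time (a new reading comes with each control period).
- robot.read_camera(name): name is "scene" or "top" or "wrist"; returns the picture (480x640x3 uint8, blue, green, red); there is no depth.
- robot.calibration(name): a dict with "mtx" (3x3 intrinsics, pixels), "view" (4x4, takes a point from world to camera coordinates); the wrist camera has in their place "mount" (4x4, takes a point from camera to tool coordinates, whose origin is the TCP and whose axes are the flange's). Camera axes: x right, y up, looking along -z (the intrinsics and any distortion apply to the point x, -y, -z); pixel columns grow to the right and rows downward; lengths in m; the calibration is good to about 2 mm. A picture is of the moment at which its call begins: read the wrist's pose just before it. calibration takes no time and is no camera call.
- robot.hand_in(): hands the job in, once; it reports no verdict.
The state is a dict: "time": time; "qpos": joint angles; "qvel": joint speeds; "joint_efforts": joint torques, N m; "tool_pos": TCP position; "tool_rot": TCP orientation; "contact_force": force on the tool from outside, world axes, zero at the start; "torque": the same for the moment, N m; "opening": finger opening in m.
Only numpy, scipy, OpenCV 4.12 (cv2) and the standard library are available. Lean on these libraries where they do the work, as an engineer would, in place of code of your own. Each camera call takes 0.05 s, during which the arm holds its last target. There are 200 camera calls.

## Working session

There is one attempt and no reset: what is moved stays moved. The work goes in short steps, Python scripts to look and compute and a shell command to move; the robot and the scene stay as the last step left them, time stands still between calls to the robot, and variables do not carry over. Pictures are saved under pics/ and viewed, about 8 in all and at most 12, crops included, and the job is handed in when it is done.

```bash
mkdir -p pics; python3 - <<'E'
from cell import robot
import cv2,numpy as np
print(robot.observe())
for n in("scene","top"):
    im=robot.read_camera(n);cv2.imwrite(f"pics/{n}0.png",im);c=robot.calibration(n);print(n,{k:np.round(v,4).tolist() for k,v in c.items()})
print(robot.calibration("wrist"))
E
```

```text
{'time': 0.0, 'qpos': array([ 1.01999514e+00,  3.42739063e-01,  1.52501790e+00, -2.58267814e-05,
        1.27540389e+00, -1.45979983e-01]), 'qvel': array([-0.00068128,  0.00028962, -0.00029241, -0.00025126,  0.0015656 ,
       -0.0014671 ]), 'joint_efforts': array([-6.27962090e-04, -4.31254363e+01, -2.44211894e+01,  7.16717751e-02,
        5.62960468e-02, -1.46898501e-04]), 'tool_pos': array([0.20667583, 0.48246193, 0.40403596]), 'tool_rot': array([-3.14003754e+00, -2.03679926e-04,  2.73677883e+00]), 'contact_force': array([0.38596267, 0.18542147, 0.36593075]), 'torque': array([-0.02196534,  0.03109905, -0.0380853 ]), 'opening': 0.09189445627158659}
scene {'mtx': [[479.7032, 0.0, 325.3385], [0.0, 479.7032, 243.5091], [0.0, 0.0, 1.0]], 'view': [[-0.8314, 0.5556, 0.0069, 0.3785], [-0.3161, -0.4832, 0.8164, 0.1037], [0.457, 0.6766, 0.5774, -1.4861], [0.0, 0.0, 0.0, 1.0]]}
top {'mtx': [[506.5469, 0.0, 319.8668], [0.0, 506.5469, 230.3353], [0.0, 0.0, 1.0]], 'view': [[-0.0169, -0.9998, -0.0116, 0.0041], [0.9955, -0.0179, 0.0933, -0.4519], [-0.0934, -0.0099, 0.9956, -1.3404], [0.0, 0.0, 0.0, 1.0]]}
{'mtx': array([[378.30300476,   0.        , 319.86620531],
       [  0.        , 378.30300476, 245.38928505],
       [  0.        ,   0.        ,   1.        ]]), 'mount': array([[-1.60939583e-03,  9.65373710e-01,  2.60865883e-01,
         6.96765426e-02],
       [ 9.99998474e-01,  1.37621937e-03,  1.07652013e-03,
         6.55230284e-04],
       [ 6.80235551e-04,  2.60867218e-01, -9.65374452e-01,
         1.89746432e-02],
       [ 0.00000000e+00,  0.00000000e+00,  0.00000000e+00,
         1.00000000e+00]])}
```

View pics/top0.png

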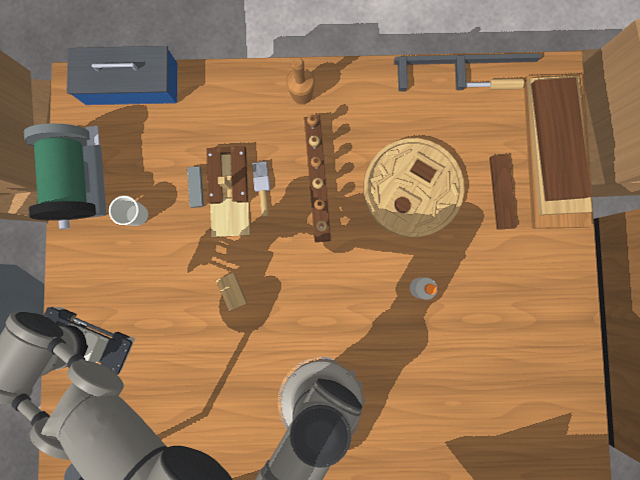

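View pics/scene0.png

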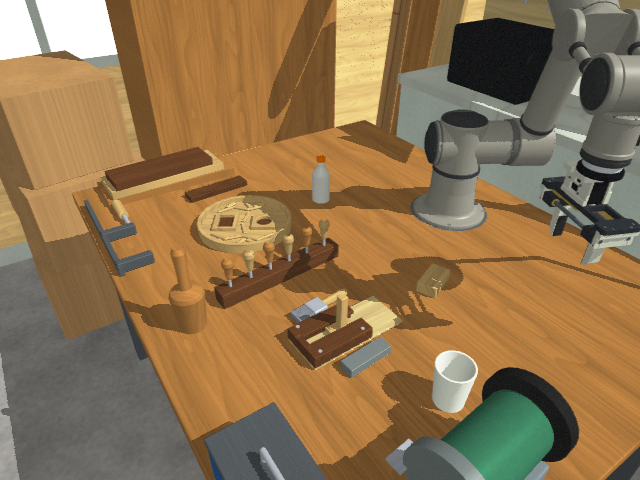

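The top view shows the jig around (229,190) with its open end towards the robot, the rack at (317,178), and the panel centre at about (415,186), with the rectangular recess near (423,170). I'll enlarge this area to read the corners.

```bash
python3 - <<'E'
import cv2,numpy as np
im=cv2.imread("pics/top0.png")
a=cv2.resize(im[135:245,180:280],None,fx=4,fy=4,interpolation=cv2.INTER_CUBIC)
b=cv2.resize(im[135:245,360:470],None,fx=3.6,fy=4,interpolation=cv2.INTER_CUBIC)
for i in range(0,100,20):
    cv2.putText(a,str(180+i),(4*i,10),0,.35,(0,255,255));cv2.line(a,(4*i,0),(4*i,440),(0,255,255),1)
    cv2.putText(b,str(360+i),(int(3.6*i),10),0,.35,(255,0,0));cv2.line(b,(int(3.6*i),0),(int(3.6*i),440),(255,0,0),1)
for j in range(0,110,20):
    for c in(a,b): cv2.putText(c,str(135+j),(0,4*j+10),0,.35,(0,0,255));cv2.line(c,(0,4*j),(400,4*j),(0,0,255),1)
cv2.imwrite("pics/crop1.png",np.hstack([a,b]))
E
```

```text
(no output)
```

View pics/crop1.png

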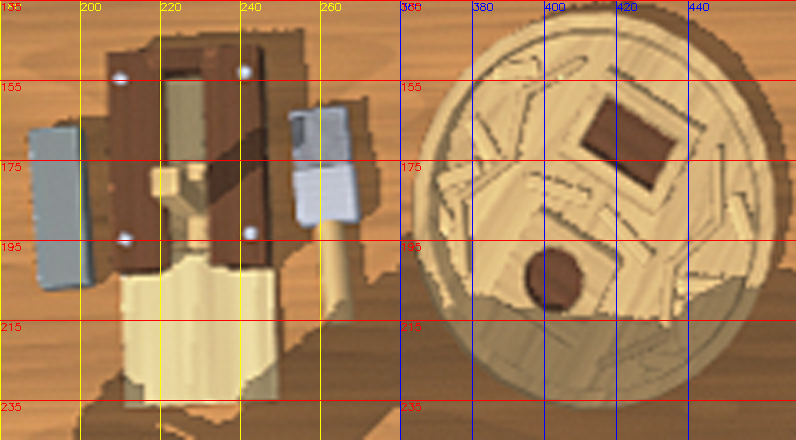

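```bash
cat > h.py <<'E'
import numpy as np,cv2
from scipy.spatial.transform import Rotation as R
from cell import robot
def cam(n,st=None):
    c=robot.calibration(n)
    if n=="wrist":
        T=np.eye(4);T[:3,:3]=R.from_euler('xyz',st["tool_rot"]).as_matrix();T[:3,3]=st["tool_pos"];P=T@c["mount"]
    else: P=np.linalg.inv(c["view"])
    return c["mtx"],P
def px2w(K,P,uv,z):
    uv=np.atleast_2d(uv).astype(float)
    d=np.c_[(uv-K[[0,1],2])/K[0,0],np.ones(len(uv))]*[1,-1,-1]@P[:3,:3].T
    o=P[:3,3];return o+d*((z-o[2])/d[:,2])[:,None]
def w2px(K,P,X):
    x=(np.atleast_2d(X)-P[:3,3])@P[:3,:3]*[1,-1,-1];y=x@K.T;return y[:,:2]/y[:,2:]
E
python3 - <<'E'
from h import *
K,P=cam("top")
np.set_printoptions(precision=4,suppress=True)
r=px2w(K,P,[(417.8,159.3),(437.2,168.8),(430.8,182.5),(410,172)],.022)
print("rec",r,r.mean(0)); q=px2w(K,P,[(402.5,204.7)],.022);print("round",q)
v=r.mean(0)-q[0];print(np.linalg.norm(v),"panel yaw from centres",np.arctan2(v[1],v[0])+np.pi/2)
e=r[1]-r[0]+r[2]-r[3];print("yaw edges",np.arctan2(e[1],e[0]))
print("bare",px2w(K,P,[(210.8,236.3),(249.5,235.5)],.006))
print("lips",px2w(K,P,[(209.75,203.3),(247,202),(207,148),(245.8,146.5)],.035))
print("stick",px2w(K,P,[(221,180.5)],.108))
print("rack",px2w(K,P,[(313.5,121),(315,141),(316,162),(317.5,183),(319.5,205),(321.5,226)],.118))
E
```

```text
rec [[ 0.6408 -0.273   0.022 ]
 [ 0.6136 -0.3246  0.022 ]
 [ 0.5763 -0.3059  0.022 ]
 [ 0.6062 -0.2507  0.022 ]] [ 0.6092 -0.2886  0.022 ]
round [[ 0.5172 -0.2276  0.022 ]]
0.11039581215686536 panel yaw from centres 0.9856595133804724
yaw edges -2.0623354759726746
bare [[0.4424 0.2934 0.006 ]
 [0.4427 0.1879 0.006 ]]
lips [[0.5287 0.29   0.035 ]
 [0.5304 0.1899 0.035 ]
 [0.6801 0.298  0.035 ]
 [0.6822 0.1927 0.035 ]]
stick [[0.5757 0.2448 0.108 ]]
rack [[ 0.7229  0.0067  0.118 ]
 [ 0.6708  0.0037  0.118 ]
 [ 0.6165  0.0021  0.118 ]
 [ 0.5627 -0.0008  0.118 ]
 [ 0.5067 -0.0049  0.118 ]
 [ 0.4537 -0.009   0.118 ]]
```

```bash
python3 -m handwheel '{"offset":[[-2,-0.3,0],[-5,-0.8,0],[-8.5,-1.4,0],[-12,-2,0],[-15.5,-2.6,0],[-19,-3.2,0],[-22,-3.7,0],[-24,-4,0]],"turn":[[0,0,4],[0,0,9],[0,0,14],[0,0,19],[0,0,24],[0,0,29],[0,0,33],[0,0,36]],"jaw":[1,1,1,1,1,1,1,1]}'; cat > go.py <<'E'
import sys
from h import *
# target TCP x y z yaw -> offset cm in tool axes, turn deg
t=np.array(list(map(float,sys.argv[1:5])));s=robot.observe()
M=R.from_euler('xyz',s["tool_rot"]);G=R.from_euler('xyz',[np.pi,0,t[3]])
print("off",np.round(M.inv().apply(t[:3]-s["tool_pos"])*100,2),"turn",np.round(np.degrees((M.inv()*G).as_rotvec()),2),"q",np.round(s["qpos"],2),"t",s["time"])
E
python3 go.py 0.576 0.245 0.40 1.6
```

```text
time: 0.77
tool_pos: [0.4137, 0.3495, 0.4043]
tool_rot: [-3.141, 0.001, 2.103]
contact_force: [0.9, 0.0, -0.2]
opening: 0.0918
off [-17.23   8.68   0.44] turn [-1.000e-02  4.000e-02  2.882e+01] q [ 0.56  0.37  1.48 -0.    1.29  0.03] t 0.7667
```

```bash
python3 -m handwheel '{"offset":[[-3,1.5,0],[-6,3,0.1],[-9.5,4.8,0.2],[-13,6.5,0.3],[-15.5,7.8,0.4],[-17,8.5,0.4],[-17,8.5,0.4],[-17,8.5,0.4]],"turn":[[0,0,5],[0,0,11],[0,0,16],[0,0,21],[0,0,26],[0,0,28.5],[0,0,28.5],[0,0,28.5]],"jaw":[1,1,1,1,1,1,1,1]}'; python3 - <<'E'
from h import *
s=robot.observe();im=robot.read_camera("wrist");cv2.imwrite("pics/w1.png",im);np.save("w1.npy",np.r_[s["tool_pos"],s["tool_rot"]]);print(s["tool_pos"],s["tool_rot"],s["qpos"])
E
```

```text
time: 1.43
tool_pos: [0.5721, 0.2482, 0.3998]
tool_rot: [-3.14, 0.0, 1.61]
contact_force: [0.6, -0.1, 0.3]
opening: 0.0919
[0.57207277 0.24819081 0.39977713] [-3.13985546e+00  8.66774187e-05  1.61032588e+00] [2.86436536e-01 5.30066402e-01 1.23739669e+00 3.47106959e-04
 1.37583526e+00 2.46839522e-01]
```

View pics/w1.png

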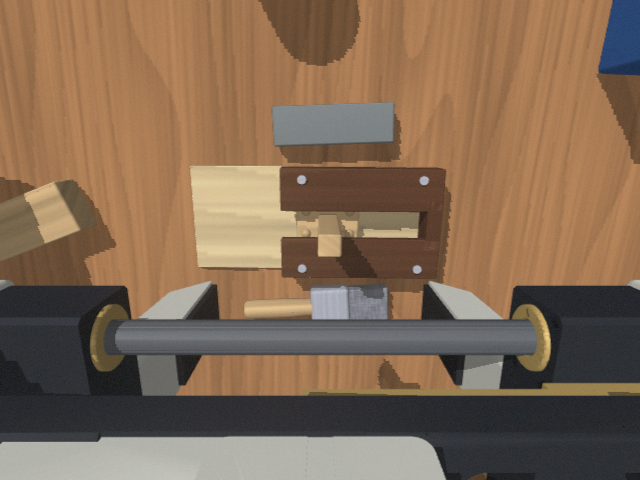

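```bash
python3 - <<'E'
from h import *
np.set_printoptions(precision=4,suppress=True)
a=np.load("w1.npy");K,P=cam("wrist",dict(tool_pos=a[:3],tool_rot=a[3:]))
print("stick",px2w(K,P,[(330,245.5),(318,235),(342,235),(342,256),(318,256)],.108))
print("lips",px2w(K,P,[(281,167),(281,277),(444,168),(438,278)],.035))
print("slot",px2w(K,P,[(281,211),(281,238),(418,212),(418,238)],.035))
print("bare",px2w(K,P,[(191,166),(198,268)],.006))
im=cv2.imread("pics/w1.png");cv2.imwrite("pics/w1c.png",cv2.resize(im[150:290,180:460],None,fx=2.8,fy=2.8,interpolation=cv2.INTER_CUBIC))
E
```

```text
stick [[0.5797 0.245  0.108 ]
 [0.5704 0.2527 0.108 ]
 [0.5882 0.2533 0.108 ]
 [0.5891 0.2371 0.108 ]
 [0.571  0.2364 0.108 ]]
lips [[0.5352 0.2964 0.035 ]
 [0.5363 0.1918 0.035 ]
 [0.6813 0.3011 0.035 ]
 [0.6884 0.1967 0.035 ]]
slot [[0.5356 0.2565 0.035 ]
 [0.5359 0.2308 0.035 ]
 [0.6622 0.2604 0.035 ]
 [0.6648 0.2357 0.035 ]]
bare [[0.4448 0.2922 0.006 ]
 [0.4468 0.1878 0.006 ]]
```

View pics/w1c.png

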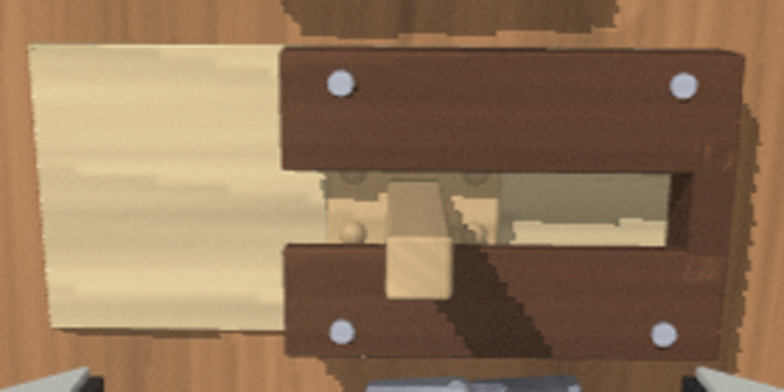

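```bash
python3 go.py 0.5797 0.245 0.243 1.606
```

```text
off [-0.43  0.84 15.71] turn [-0.09 -0.01  0.33] q [0.29 0.53 1.24 0.   1.38 0.25] t 1.4833
```

```bash
python3 -m handwheel '{"offset":[[-0.1,0.2,2],[-0.3,0.5,5],[-0.4,0.8,8.5],[-0.4,0.8,11.5],[-0.4,0.8,14],[-0.4,0.8,15.4],[-0.4,0.8,15.7],[-0.4,0.8,15.7]],"turn":[[0,0,0.2],[0,0,0.2],[0,0,0.2],[0,0,0.2],[0,0,0.2],[0,0,0.2],[0,0,0.2],[0,0,0.2]],"jaw":[1,1,1,1,1,1,1,1]}'
python3 -m handwheel '{"offset":[[0,0,0],[0,0,0],[0,0,0],[0,0,0],[0,0,0],[0,0,0],[0,0,0],[0,0,0]],"turn":[[0,0,0],[0,0,0],[0,0,0],[0,0,0],[0,0,0],[0,0,0],[0,0,0],[0,0,0]],"jaw":[1,1,0.5,0.5,0,0,-0.3,-0.3]}' 20; python3 go.py 0.5797 0.245 0.243 1.606
```

```text
time: 2.15
tool_pos: [0.5788, 0.2461, 0.2431]
tool_rot: [-3.14, 0.0, 1.61]
contact_force: [0.1, 0.6, 0.5]
opening: 0.0918
time: 2.82
tool_pos: [0.5799, 0.2451, 0.2438]
tool_rot: [3.141, -0.0, 1.607]
contact_force: [0.5, 0.2, -0.3]
opening: 0.0564
off [-0.01 -0.02  0.08] turn [ 0.01 -0.01  0.08] q [0.28 0.68 1.41 0.   1.04 0.24] t 2.8167
```

Positioned well; now closing on the stick with a moderate grip.

```bash
Z='x'; python3 -m handwheel '{"offset":[[0,0,0],[0,0,0],[0,0,0],[0,0,0],[0,0,0],[0,0,0],[0,0,0],[0,0,0]],"turn":[[0,0,0],[0,0,0],[0,0,0],[0,0,0],[0,0,0],[0,0,0],[0,0,0],[0,0,0]],"jaw":[-0.5,-0.6,-0.6,-0.8,-1,-1,-1,-1]}' 20
python3 -m handwheel '{"offset":[[0,0,0],[0,0,0],[0,0,0],[0,0,0],[0,0,0],[0,0,0],[0,0,-0.1],[0,0,-0.2]],"turn":[[0,0,0],[0,0,0],[0,0,0],[0,0,0],[0,0,0],[0,0,0],[0,0,0],[0,0,0]],"jaw":[-1,-1,-1,-1,-1,-1,-1,-1]}' 20
```

```text
time: 3.48
tool_pos: [0.5798, 0.2451, 0.2436]
tool_rot: [-3.141, 0.0, 1.608]
contact_force: [0.5, 0.4, -1.1]
opening: 0.0179
time: 4.15
tool_pos: [0.5798, 0.2451, 0.2458]
tool_rot: [-3.142, -0.0, 1.608]
contact_force: [-0.1, 0.1, -0.9]
opening: 0.0176
```

```bash
python3 -m handwheel '{"offset":[[0,-0.4,0],[0,-1.2,0],[0,-2.2,0],[0,-3.2,0],[0,-4.2,0],[0,-5.2,0],[0,-6.2,0],[0,-7,0]],"turn":[[0,0,0],[0,0,0],[0,0,0],[0,0,0],[0,0,0],[0,0,0],[0,0,0],[0,0,0]],"jaw":[-1,-1,-1,-1,-1,-1,-1,-1]}'
python3 -m handwheel '{"offset":[[0,-0.6,0],[0,-1,0],[0,-1.4,0],[0,-1.7,0],[0,-2,0],[0,-2,0],[0,-2,0],[0,-2,0]],"turn":[[0,0,0],[0,0,0],[0,0,0],[0,0,0],[0,0,0],[0,0,0],[0,0,0],[0,0,0]],"jaw":[-1,-1,-1,-1,-1,-1,-1,-1]}'
python3 - <<'E'
from h import *
im=robot.read_camera("scene");K,P=cam("scene");u=w2px(K,P,[[.49,.24,.05]])[0].astype(int);print(u)
cv2.imwrite("pics/s2.png",cv2.resize(im[u[1]-100:u[1]+100,u[0]-130:u[0]+130],None,fx=2.5,fy=2.5))
E
```

```text
time: 4.82
tool_pos: [0.5085, 0.2425, 0.2458]
tool_rot: [-3.141, 0.0, 1.608]
contact_force: [-0.2, -0.4, -1.2]
opening: 0.0179
time: 5.48
tool_pos: [0.4901, 0.2418, 0.2457]
tool_rot: [3.141, -0.0, 1.607]
contact_force: [-0.6, 0.6, -1.1]
opening: 0.018
[372 300]
```

View pics/s2.png

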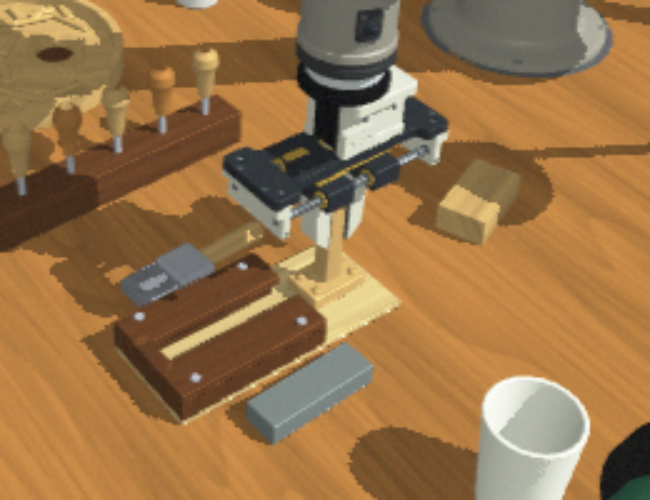

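The picture shows the boss fully clear of the lips on the bare board, held upright. Next I'll lift it.

```bash
python3 -m handwheel '{"offset":[[0,0,-1],[0,0,-3],[0,0,-5.5],[0,0,-8],[0,0,-10.5],[0,0,-13],[0,0,-15],[0,0,-16]],"turn":[[0,0,0],[0,0,0],[0,0,0],[0,0,0],[0,0,0],[0,0,0],[0,0,0],[0,0,0]],"jaw":[-1,-1,-1,-1,-1,-1,-1,-1]}'
python3 go.py 0.56 0.0 0.405 2.1; python3 go.py 0.609 -0.289 0.405 2.61
```

```text
time: 6.2
tool_pos: [0.49, 0.2419, 0.4095]
tool_rot: [3.137, -0.002, 1.608]
contact_force: [0.5, -0.1, 0.2]
opening: 0.018
off [-24.43   6.1    0.44] turn [ 3.100e-01 -2.000e-02 -2.822e+01] q [0.32 0.38 1.46 0.   1.3  0.28] t 6.2
off [-53.49   9.94   0.41] turn [  0.31   0.06 -57.44] q [0.32 0.38 1.46 0.   1.3  0.28] t 6.2
```

```bash
python3 go.py 0.627 -0.367 0.41 1.8
python3 -m handwheel '{"offset":[[-1,0.2,0],[-3,0.6,0],[-6,1.2,0],[-9,1.7,0],[-12,2.3,0],[-15,2.8,0],[-18,3.4,0],[-21,4,0]],"turn":[[0,0,-0.5],[0,0,-1],[0,0,-1.5],[0,0,-2],[0,0,-2.5],[0,0,-3],[0,0,-3.5],[0,0,-4]],"jaw":[-1,-1,-1,-1,-1,-1,-1,-1]}'; python3 go.py 0.627 -0.367 0.41 1.8
```

```text
off [-61.35  11.45  -0.09] turn [  0.3   -0.06 -11.03] q [0.32 0.38 1.46 0.   1.3  0.28] t 6.2
time: 6.87
tool_pos: [0.5375, 0.032, 0.4056]
tool_rot: [-3.141, -0.0, 1.678]
contact_force: [1.3, 0.2, -1.0]
opening: 0.018
off [-40.62   4.63  -0.45] turn [-0.03 -0.01 -7.  ] q [-0.08  0.37  1.49  0.    1.29 -0.19] t 6.8667
```

```bash
python3 -m handwheel '{"offset":[[-3,0.3,0],[-6,0.7,0],[-9,1,0],[-12,1.4,0],[-15,1.7,0],[-18,2,0],[-21,2.4,0],[-24,2.7,0]],"turn":[[0,0,-0.5],[0,0,-1],[0,0,-1.5],[0,0,-2],[0,0,-2.5],[0,0,-3],[0,0,-3.5],[0,0,-4]],"jaw":[-1,-1,-1,-1,-1,-1,-1,-1]}'
python3 -m handwheel '{"offset":[[-3,0.3,0],[-6,0.7,0],[-9,1,0],[-12,1.4,0],[-14,1.6,0],[-15,1.7,0],[-15,1.7,0],[-15,1.7,0]],"turn":[[0,0,0],[0,0,0],[0,0,0],[0,0,0],[0,0,0],[0,0,0],[0,0,0],[0,0,0]],"jaw":[-1,-1,-1,-1,-1,-1,-1,-1]}'
python3 - <<'E'
from h import *
s=robot.observe();im=robot.read_camera("wrist");cv2.imwrite("pics/w2.png",im);np.save("w2.npy",np.r_[s["tool_pos"],s["tool_rot"]]);print(s["tool_pos"],s["tool_rot"],s["qvel"])
E
```

```text
time: 7.53
tool_pos: [0.59, -0.2039, 0.4053]
tool_rot: [-3.141, -0.001, 1.747]
contact_force: [0.4, 0.3, 0.1]
opening: 0.0179
time: 8.2
tool_pos: [0.6329, -0.3473, 0.4046]
tool_rot: [-3.14, -0.002, 1.746]
contact_force: [-0.6, 0.1, -1.1]
opening: 0.018
[ 0.63287167 -0.34731164  0.40464329] [-3.14049181e+00 -1.56640069e-03  1.74637069e+00] [ 0.0224095  -0.02380807  0.02062386  0.00312354 -0.00225423  0.00039812]
```

View pics/w2.png

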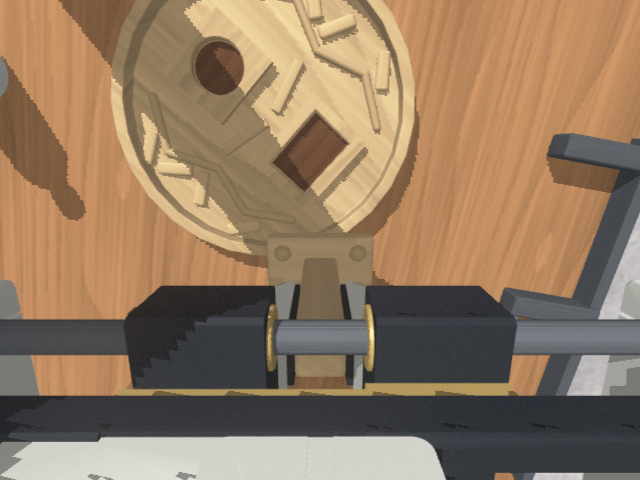

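```bash
python3 - <<'E'
import cv2,numpy as np
im=cv2.imread("pics/w2.png")
a=cv2.resize(im[95:205,255:365],None,fx=5,fy=5,interpolation=cv2.INTER_CUBIC)
b=cv2.resize(im[225:285,255:385],None,fx=3,fy=3,interpolation=cv2.INTER_CUBIC);b=cv2.convertScaleAbs(b,alpha=1.5)
c=cv2.resize(im[30:105,180:260],None,fx=3,fy=3,interpolation=cv2.INTER_CUBIC)
o=np.zeros((550,795,3),np.uint8);o[:,:550]=a;o[:225,553:793]=c;o[300:480,553:795]=b[:,:242]
cv2.imwrite("pics/w2c.png",o)
E
```

```text
(no output)
```

View pics/w2c.png

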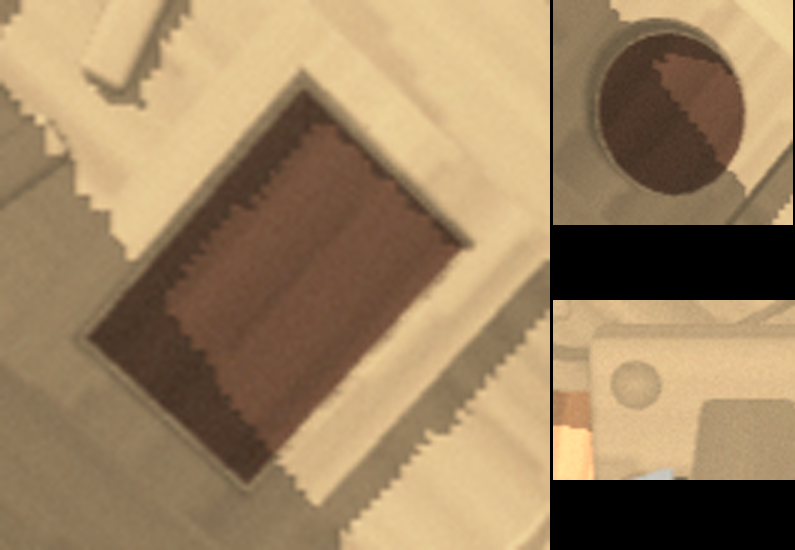

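```bash
python3 - <<'E'
from h import *
np.set_printoptions(precision=4,suppress=True)
a=np.load("w2.npy");K,P=cam("wrist",dict(tool_pos=a[:3],tool_rot=a[3:]))
r=px2w(K,P,[(315.4,108.6),(349.4,144),(304.4,192.8),(270.6,163)],.022);q=px2w(K,P,[(218.3,65.5)],.022)[0]
c=r.mean(0);print(r,c,q,np.linalg.norm(c-q),"sides",np.linalg.norm(r-np.roll(r,-1,0),axis=1))
v=c-q;print("yaw centres",np.arctan2(v[1],v[0])+np.pi/2)
for e in (r[0]-r[3]+r[1]-r[2],r[0]-r[1]+r[3]-r[2]):print("edge",np.arctan2(e[1],e[0]))
# boss far edge in tool frame
z=a[2]-.2378+.014;b=px2w(K,P,[(267.3,237.5),(373,237.5)],z)
T=R.from_euler('xyz',a[3:]);print("boss edge tool",T.inv().apply(b-a[:3]))
# full stick top? predicted recess in top image
K,P=cam("top");print(w2px(K,P,np.vstack([r,q])))
E
```

```text
[[ 0.6114 -0.2485  0.022 ]
 [ 0.6478 -0.2736  0.022 ]
 [ 0.614  -0.3254  0.022 ]
 [ 0.5781 -0.3033  0.022 ]] [ 0.6128 -0.2877  0.022 ] [ 0.5208 -0.2279  0.022 ] 0.10971673071039988 sides [0.0442 0.0619 0.0421 0.0642]
yaw centres 0.9942236731603123
edge 1.0096968215805529
edge 2.5627163232210552
boss edge tool [[ 0.0195 -0.0289  0.2239]
 [ 0.0194  0.0301  0.2238]]
[[409.0937 170.134 ]
 [417.9043 156.7779]
 [437.5194 168.6573]
 [429.8378 181.8703]
 [402.5717 203.3652]]
```

```bash
python3 go.py 0.612 -0.288 0.40 2.569
```

```text
off [ 6.13 -1.03  0.53] turn [-1.000e-02 -8.000e-02 -4.708e+01] q [-0.61  0.73  0.86  0.    1.55 -0.78] t 8.25
```

```bash
python3 -m handwheel '{"offset":[[0.5,-0.1,0],[1.3,-0.2,0],[2.2,-0.4,0],[3.1,-0.5,0],[4,-0.7,0],[5,-0.8,0],[5.7,-1,0],[6.1,-1,0]],"turn":[[0,0,-4],[0,0,-10],[0,0,-16],[0,0,-22],[0,0,-28],[0,0,-34],[0,0,-40],[0,0,-45]],"jaw":[-1,-1,-1,-1,-1,-1,-1,-1]}'
python3 -m handwheel '{"offset":[[0,0,1],[0,0,2.5],[0,0,4],[0,0,5.5],[0,0,7],[0,0,8],[0,0,8.5],[0,0,8.5]],"turn":[[0,0,-1],[0,0,-2],[0,0,-2],[0,0,-2],[0,0,-2],[0,0,-2],[0,0,-2],[0,0,-2]],"jaw":[-1,-1,-1,-1,-1,-1,-1,-1]}'
python3 go.py 0.612 -0.288 0.270 2.569
```

```text
time: 8.92
tool_pos: [0.6121, -0.2863, 0.4065]
tool_rot: [3.141, -0.0, 2.54]
contact_force: [0.6, -0.0, -0.9]
opening: 0.018
time: 9.58
tool_pos: [0.6123, -0.2883, 0.3192]
tool_rot: [3.142, -0.003, 2.567]
contact_force: [-0.5, 0.6, -0.1]
opening: 0.0181
off [0.03 0.01 4.92] turn [ 0.   -0.15 -0.12] q [-0.55  0.69  1.17  0.    1.28 -1.55] t 9.5833
```

```bash
python3 -m handwheel '{"offset":[[0,0,0.5],[0,0,1.2],[0,0,2],[0,0,2.8],[0,0,3.4],[0,0,3.8],[0,0,4],[0,0,4]],"turn":[[0,0,0],[0,0,0],[0,0,0],[0,0,0],[0,0,0],[0,0,0],[0,0,0],[0,0,0]],"jaw":[-1,-1,-1,-1,-1,-1,-1,-1]}'
python3 -m handwheel '{"offset":[[0,0,0.1],[0,0,0.3],[0,0,0.5],[0,0,0.5],[0,0,0.5],[0,0,0.5],[0,0,0.5],[0,0,0.5]],"turn":[[0,0,0],[0,0,0],[0,0,0],[0,0,0],[0,0,0],[0,0,0],[0,0,0],[0,0,0]],"jaw":[-1,-1,-1,-1,-1,-1,-1,-1]}'
python3 go.py 0.612 -0.288 0.270 2.569
python3 - <<'E'
from h import *
o=np.zeros((600,800,3),np.uint8)
s=robot.observe();Tr=R.from_euler('xyz',s["tool_rot"])
def box(K,P,im):
    # predicted boss underside (green, from the arm) and recess mouth (red)
    for off,yaw,c,col in((.2376,s["tool_rot"][2]-np.pi/2,(*s["tool_pos"][:2],s["tool_pos"][2]-.2376),(0,255,0)),(0,.998,(.612,-.288,.022),(0,0,255))):
        h=np.array([[.03,.02],[.03,-.02],[-.03,-.02],[-.03,.02]])*(1 if off else 1.08)
        X=np.c_[h@R.from_euler('z',yaw).as_matrix()[:2,:2].T+c[:2],np.full(4,c[2])]
        print(np.round(w2px(K,P,X),1).tolist())
for i,n in enumerate(("scene","wrist")):
    st=robot.observe();im=robot.read_camera(n);K,P=cam(n,st);cv2.imwrite(f"pics/f_{n}.png",im);print(n);box(K,P,im)
    u=w2px(K,P,[[.612,-.288,.04]])[0].astype(int);u=(np.clip(u[0],65,575),np.clip(u[1],75,405))
    o[:,400*i:400*i+400]=cv2.resize(im[u[1]-75:u[1]+75,u[0]-50:u[0]+50],(400,600),interpolation=cv2.INTER_CUBIC);print("crop",u)
cv2.imwrite("pics/fin.png",o)
E
```

```text
time: 10.25
tool_pos: [0.6124, -0.2887, 0.28]
tool_rot: [3.142, -0.001, 2.567]
contact_force: [0.0, 0.5, -0.8]
opening: 0.0179
time: 10.92
tool_pos: [0.6125, -0.2887, 0.2758]
tool_rot: [3.142, 0.0, 2.567]
contact_force: [-1.3, -0.2, -0.4]
opening: 0.018
off [0.08 0.04 0.58] turn [ 0.    0.02 -0.09] q [-0.55  0.73  1.22  0.    1.19 -1.55] t 10.9167
scene
[[229.6, 221.0], [215.4, 221.0], [219.0, 210.0], [232.7, 210.0]]
[[231.0, 226.3], [215.7, 226.4], [219.4, 214.4], [234.1, 214.3]]
crop (np.int64(224), np.int64(214))
wrist
[[369.6, 230.1], [367.5, 293.1], [270.7, 293.2], [268.3, 230.3]]
[[370.8, 220.6], [368.7, 284.8], [270.8, 285.0], [268.3, 220.9]]
crop (np.int64(319), np.int64(261))
```

View pics/fin.png

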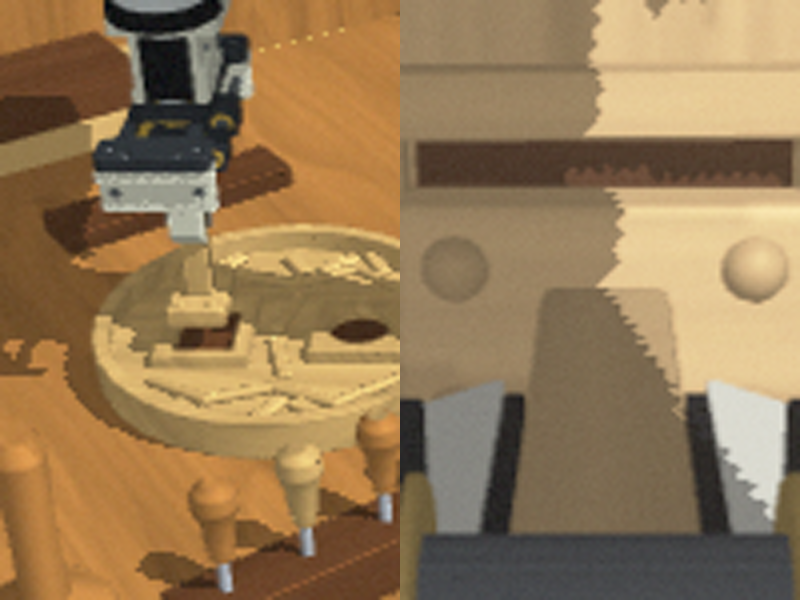

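The boss looks level and square over the rectangular recess. I'll lower it 5 mm and make one last check with a wider crop.

```bash
python3 -m handwheel '{"offset":[[0,0,0.1],[0,0,0.3],[0,0,0.5],[0,0,0.5],[0,0,0.5],[0,0,0.5],[0,0,0.5],[0,0,0.5]],"turn":[[0,0,0],[0,0,0],[0,0,0],[0,0,0],[0,0,0],[0,0,0],[0,0,0],[0,0,0]],"jaw":[-1,-1,-1,-1,-1,-1,-1,-1]}'
python3 go.py 0.612 -0.288 0.270 2.569
python3 - <<'E'
from h import *
st=robot.observe();im=robot.read_camera("wrist");cv2.imwrite("pics/g.png",im)
cv2.imwrite("pics/gc.png",cv2.resize(im[200:290,255:388],None,fx=6,fy=6,interpolation=cv2.INTER_CUBIC))
K,P=cam("wrist",st);T=R.from_euler('xyz',st["tool_rot"]);t=st["tool_pos"]
print("boss far top edge/bottom edge pred",w2px(K,P,T.apply([[.02,-.03,.2236],[.02,.03,.2236],[.02,-.03,.2376],[.02,.03,.2376]])+t).round(1).tolist())
print("mouth far corners pred if centred",w2px(K,P,np.c_[(T.apply([[.022,-.032,0],[.022,.032,0]])+t)[:,:2],[.022,.022]]).round(1).tolist())
E
```

```text
time: 11.68
tool_pos: [0.6125, -0.2887, 0.2708]
tool_rot: [3.141, 0.0, 2.567]
contact_force: [0.3, 0.8, -1.4]
opening: 0.0177
off [0.08 0.03 0.08] turn [ 0.01  0.01 -0.09] q [-0.55  0.74  1.23  0.    1.18 -1.55] t 11.6833
boss far top edge/bottom edge pred [[265.1, 235.9], [372.9, 235.7], [268.4, 230.3], [369.7, 230.1]]
mouth far corners pred if centred [[267.4, 223.0], [370.7, 222.9]]
```

View pics/gc.png

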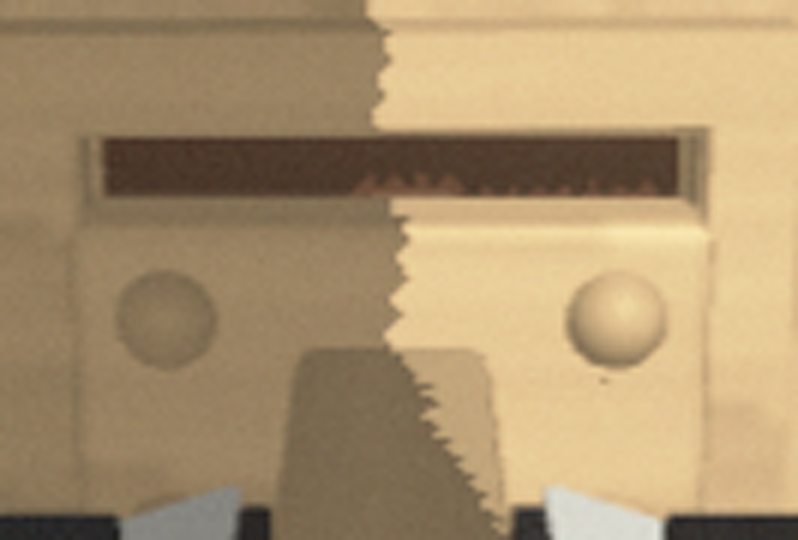

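```bash
python3 -m handwheel '{"offset":[[0.1,0,0],[0.15,0.05,0.1],[0.15,0.05,0.1],[0.15,0.05,0.1],[0.15,0.05,0.1],[0.15,0.05,0.1],[0.15,0.05,0.1],[0.15,0.05,0.1]],"turn":[[0,0,0],[0,0,0],[0,0,0],[0,0,0],[0,0,0],[0,0,0],[0,0,0],[0,0,0]],"jaw":[-1,-1,-1,-1,-1,-1,-1,-1]}'
python3 - <<'E'
from cell import robot
s=robot.observe();print(abs(s["qvel"]).max(),s["opening"],s["tool_pos"]);print(robot.hand_in())
E
```

```text
time: 12.4
tool_pos: [0.6115, -0.2875, 0.2697]
tool_rot: [3.141, 0.0, 2.567]
contact_force: [-0.8, 0.5, -0.8]
opening: 0.0181
0.000859395819804626 0.01808659586787137 [ 0.6114801  -0.28747809  0.26972453]
the job is handed in; nothing more can be done
None
```

I gripped the boss by its stick, slid it about 90 mm out of the jig's open end and lifted it over the gouges. I handed in at 12.4 s with it still held over the rectangular recess; no verdict was reported.

**Last checks:**
- **Centring:** the last wrist picture showed the boss about 2 mm off centre. I corrected that by 1.5 mm and 0.5 mm along the tool's x and y axes, but took no picture afterwards.
- **Squareness:** the boss was within about 0.01 rad of square to the recess.
- **Height:** the underside is about 10 mm above the mouth. This is worked out from the arm's height and the grasp height, not measured directly.
- **Grip and stillness:** the opening was 18 mm on the 18 mm stick with the grip set to 20 N. The arm was still, and the force readings showed no sign of contact.

**Disagreement:** the top camera put the recess about 4 mm nearer the robot than the wrist camera did. It was off by the same amount on the stick, so I went by the wrist camera.

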